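# Shut the outlets of the test manifold and vent it

### The arm

A 6-joint arm with a two-finger parallel gripper is mounted at the origin on the work surface; the furniture and walls round the work are solid. World frame = base frame: x ahead of the robot, y to its left, z up, the work surface at z = 0. Lengths are in mm, angles in rad, forces in N, time in s.
With the tool pointing down it reaches from about 325 to 775 mm from the base axis. Payload 9.3 kg.
Tool frame: the origin (TCP) lies midway between the tips of the shut fingers; the grasp point (between the pads) lies 19 mm behind it (manip.pinch_z is the distance from the TCP to the grasp point, in mm); z points along the fingers, y is the line along which they close (so a half turn about z gives the same grasp; the last joint's range is limited). The gripper opens to 85 mm and grips with 20 to 120 N. Pads are 22 mm wide; open, the fingers measure 114 mm over their backs; the gripper's body (76 mm by 85 mm) begins 54 mm behind the grasp point. The pads swing forward as they close: fully open they stand 13 mm farther back than shut.
Start: joints at [0.956, 0.259, 0.021, 1.334, 0, 1.418], TCP at [245.059, 492.385, 231.279] pointing down, gripper open.
Joint ranges: [-3.04, 3.04], [-0.91, 1.82], [-1.04, 1.36], [-1.92, 1.95], [-1.52, 1.45], [-3.14, 3.14]. Speed limits (rad/s): [2.22, 2.22, 2.79, 3.14, 3.14, 3.14].

### API

Orientations are given as [roll, pitch, yaw] about the fixed x, y, z axes, in that order (R = Rz(yaw) Ry(pitch) Rx(roll)).
In Python, from workcell import sense, imaging, job, manip gives the robot as it stands.
- The arm moves only by the shell command python3 -m inch 'ROWS' [FORCE]. ROWS is JSON, a list of rows, each a list of 3 entries, a list of its own where there are three numbers: the shift along the world's x, y, z in cm, then the turn, a rotation vector about the world's x, y, z in degrees, then the finger opening in cm, from 0 to 8.54. In form: [[[tx, ty, tz], [wx, wy, wz], jaw], ...]. A call has 1 to 20 rows; each row is the pose to reach, as a shift and turn from the pose commanded when the call began; what a row does not reach only later rows make up. A row lasts 1/12 s, in which the tool goes at most 41.7 mm and 7.16 degrees, less where a joint would pass 70% of its speed; a pose out of reach is approached as far as the arm can. A call with a gripper value outside its range is refused whole. The fingers move at their own pace and stop on an object; FORCE is the grip in N (left out, the last holds). Time passes only in rows, so rows that repeat a pose let the fingers close. It gives the time, the measured TCP pose, the force, the opening and the grip force at its end, in the units of the state.
- sense(): the state, without advancing time (a new reading comes with each control period).
- imaging.snapshot(name): name is "scene" or "side" or "wrist"; returns (picture, depth): 480x640x3 uint8, red, green, blue; 480x640 float32, mm along the optical axis (not along the pixel's ray), 0 where there is no reading.
- imaging.camera_params(name): a dict with "vertical_fov" (degrees; the focal length in pixels is half the picture's height over the tangent of half this angle, whatever the lens; pixels are square), "cx", "cy" (the principal point, pixels), "T" (4x4, takes a point from camera to world coordinates). Camera axes: x right, y down, z forward; pixel columns grow to the right and rows downward; lengths in mm; the calibration is good to about 2 mm. A picture is of the moment at which its call begins: read the wrist's pose just before it. camera_params takes no time and is no camera call; for the wrist camera it gives the pose at the moment of the call.
- job.job_done(): hands the job in; it is judged then, once.
The state is a dict: "time_s": time; "joint_positions": joint angles; "qd": joint speeds; "joint_efforts": joint torques, N m; "ee_pos": TCP position; "tcp_rot": TCP orientation; "wrist_force": force on the tool from outside, world axes, zero at the start; "torque": the same for the moment, N m; "finger_gap": finger opening in mm; "finger_force": force on a finger pad.
Only numpy, scipy, OpenCV 4.12 (cv2) and the standard library are available. Lean on these libraries where they do the work, as an engineer would, in place of code of your own. Each camera call takes 0.05 s, during which the arm holds its last target. There are 200 camera calls.

### The job

Isolate the bench manifold before its pressure is let off: starting at the gauge end, run the fingertips lightly along the row and swing the five outlet levers fully shut, from pointing along their hose tails round to lying in line with the bar. Only when all five are shut, press the vent plunger at the far end of the bar right down, keep it down for about a second, and let it come up again. The manifold stands loose: do not shift or lift it, nor the fittings standing round it.

Things in the scene. Friction and masses are not known exactly. Their poses are not given: they have to be found in the camera images.
- manifold: aluminium bar manifold, 356 x 44 mm, top 38 mm above the bench, lying loose on two steel cross bars with rubber pads, about 2.4 kg: slides if pushed with over about 11 N. Origin on the bench under the middle valve. Its +y runs along the row from the gauge end to the vent end; five brass hose tails stick out of its front to x = -52 mm (24 mm above the bench). Valves at x = 0, 50 mm apart
- lever0 (a joint): angle of the first (nearest the gauge) lever, pivot at x = 0, y = -100 mm of the manifold: 0 = open, pointing to its -x along the hose tail; 1.571 = shut, pointing to its +y along the bar, on a stop (clockwise from above). Friction about 0.06 N m; stays where it is left
- lever1 (a joint): angle of the second lever, pivot at x = 0, y = -50 mm of the manifold: 0 = open, pointing to its -x along the hose tail; 1.571 = shut, pointing to its +y along the bar, on a stop (clockwise from above). Friction about 0.06 N m; stays where it is left
- lever2 (a joint): angle of the third (middle) lever, pivot at x = 0, y = +0 mm of the manifold: 0 = open, pointing to its -x along the hose tail; 1.571 = shut, pointing to its +y along the bar, on a stop (clockwise from above). Friction about 0.06 N m; stays where it is left
- lever3 (a joint): angle of the fourth lever, pivot at x = 0, y = +50 mm of the manifold: 0 = open, pointing to its -x along the hose tail; 1.571 = shut, pointing to its +y along the bar, on a stop (clockwise from above). Friction about 0.06 N m; stays where it is left
- lever4 (a joint): angle of the fifth (nearest the vent) lever, pivot at x = 0, y = +100 mm of the manifold: 0 = open, pointing to its -x along the hose tail; 1.571 = shut, pointing to its +y along the bar, on a stop (clockwise from above). Friction about 0.06 N m; stays where it is left
- lever2_tip (a point): outer end of the middle lever, at mid height, 61 mm above the bench, 40 mm from its pivot. All five levers are alike: a bar 12 mm wide and 8 mm tall, 57 to 65 mm above the bench, with a stem nut up to 68 mm on the pivot; the brass valve bodies beneath (25 mm across) end at 50 mm. Shut, all lie in one line, 10 mm from each tip to the next pivot
- vent_top (a point): centre of the top of the vent plunger, a round steel head 21 mm across on a brass collar at the end of the bar away from the gauge (x = 0, y = +173 mm of the manifold); 62.5 mm above the bench when released, pressed straight down
- vent (a joint): how far the vent plunger is pressed: 0 = released, 0.006 m = down on its stop; a spring of 1.5 N at the top and 4.5 N at the stop brings it back
- gauge_end (a point): centre of the dial of the round gauge, 42 mm across, lying face up on the bar at y = -143 mm of the manifold; its top is 50 mm above the bench
- cone: bystander: chrome cone-shaped fitting standing in front of the manifold, 43 mm across, 44 mm tall; origin at the centre of its underside
- steel_fitting: bystander: slim chrome fitting standing in front of the manifold, 25 mm across, 54 mm tall; origin at the centre of its underside
- nut: bystander: chrome fitting with a nut, standing behind the manifold, 53 mm across, 74 mm tall; origin at the centre of its underside
- brass_fitting: bystander: slim brass fitting standing behind the manifold, 25 mm across, 46 mm tall; origin at the centre of its underside

How it is judged (in metres and radians):
On the way, in this order (a step that is already met when the one before it is completed fails the run):
1. the lever nearest the gauge is swung over while the one nearest the vent still stands open (value of joint lever0 above 1.2 rad and value of joint lever4 below 1.1 rad).
2. the middle lever is swung over while the one nearest the vent still stands open (value of joint lever2 above 1.2 rad and value of joint lever4 below 1.1 rad).
3. all five levers are shut (value of joint each of lever0, lever1, lever2, lever3, lever4 above 1.45 rad), for 0.2 s.
4. with all five shut, the vent plunger is pressed down and kept down (all of step 3 and value of joint vent above 0.0045 m), for 0.6 s.
At the end, for the whole second after the job is handed in: all five levers within 0.12 rad of their shut stop (above 1.45 rad), the vent plunger up again (under 1 mm), the manifold at rest within 12 mm and the four fittings within 10 mm of where they stood (all of step 3 and value of joint vent below 0.001 m and distance of each of manifold, gauge_end from where it was at the start of the episode below 0.012 m and distance of each of cone, nut, brass_fitting, steel_fitting from where it was at the start of the episode below 0.01 m and linear speed of manifold below 0.01 m/s); the robot touches nothing.
It fails at once if the vent is pressed while a lever is not shut (value of joint vent above 0.003 m and value of joint any of lever0, lever1, lever2, lever3, lever4 below 1.4 rad).
It fails at once if the manifold is shifted or lifted more than 12 mm (distance of any of manifold, gauge_end from where it was at the start of the episode above 0.012 m).
It fails at once if the manifold is tipped (angle between manifold's own z axis and vertical above 0.08 rad).
It fails at once if a fitting standing round it is moved, lifted or knocked over (distance of any of cone, nut, brass_fitting, steel_fitting from where it was at the start of the episode above 0.01 m or angle between any of cone, nut, brass_fitting, steel_fitting's own z axis and vertical above 0.3 rad).
It also fails if it takes over 48 s, if anything falls off the work surface, if the arm or the gripper's body presses on something with over 40 N, if the wrist force passes 120 N, or if a joint passes its speed limit or range.

## Working session

There is one attempt and no reset: what is moved stays moved. The work goes in short steps, Python scripts to look and compute and a shell command to move; the robot and the scene stay as the last step left them, time stands still between calls to the robot, and variables do not carry over. Pictures are saved under pics/ and viewed, at most 10 in all, crops included, and the job is handed in when it is done.

```bash
mkdir -p pics
python3 - <<'E'
from workcell import sense, imaging
import cv2
s=sense();print(s)
for n in("scene","wrist"):
    p=imaging.camera_params(n)
    im,d=imaging.snapshot(n)
    print(n,p)
    cv2.imwrite(f"pics/{n}0.png",im[:,:,::-1])
    import numpy as np; np.savez(f"{n}0.npz",im=im,d=d,T=p["T"],f=240/np.tan(np.radians(p["vertical_fov"]/2)),c=[p["cx"],p["cy"]])
E
```

```text
{'time_s': 0.0, 'joint_positions': array([9.56394771e-01, 2.59196234e-01, 2.07541736e-02, 1.33370049e+00,
       7.02010184e-06, 1.41820913e+00]), 'qd': array([ 0.00010007, -0.0026263 ,  0.00163408, -0.00036526, -0.00110754,
        0.00021599]), 'joint_efforts': array([ 1.23418340e-03, -5.55640125e+01,  3.44534576e+01,  1.36835704e-02,
       -2.46936952e-04,  2.21870249e-05]), 'ee_pos': array([244.89600328, 492.15280458, 230.66098744]), 'tcp_rot': array([-3.14026314e+00, -2.11558608e-04,  2.67977815e+00]), 'wrist_force': array([-0.41302222,  0.22350915, -0.365107  ]), 'torque': array([ 0.01003249, -0.03090745,  0.02872623]), 'finger_force': 0.0, 'finger_gap': 85.07175319842449}
scene {'vertical_fov': 55.97496745280177, 'cx': 312.6447480576961, 'cy': 236.2774102698677, 'T': array([[ 8.73710289e-01, -2.25941468e-01,  4.30790882e-01,
         1.83338034e+02],
       [-4.86424647e-01, -4.14217376e-01,  7.69295150e-01,
        -6.20350424e+02],
       [ 4.62539333e-03, -8.81688391e-01, -4.71809482e-01,
         4.60772616e+02],
       [ 0.00000000e+00,  0.00000000e+00,  0.00000000e+00,
         1.00000000e+00]])}
wrist {'vertical_fov': 64.7225504838894, 'cx': 320.24735581333886, 'cy': 237.33075180894525, 'T': array([[ 4.45104591e-01,  8.62556483e-01,  2.40578919e-01,
         1.83631523e+02],
       [ 8.95478426e-01, -4.28578221e-01, -1.20162795e-01,
         5.23052642e+02],
       [-5.40312814e-04,  2.68918244e-01, -9.63162856e-01,
         3.73519725e+02],
       [ 0.00000000e+00,  0.00000000e+00,  0.00000000e+00,
         1.00000000e+00]])}
```

View pics/scene0.png

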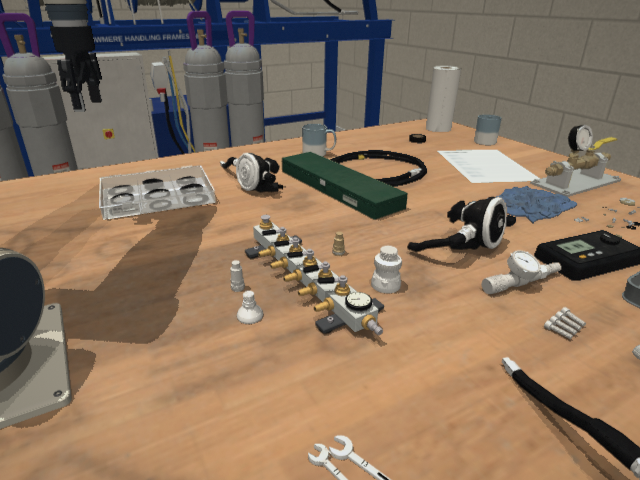

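View pics/wrist0.png

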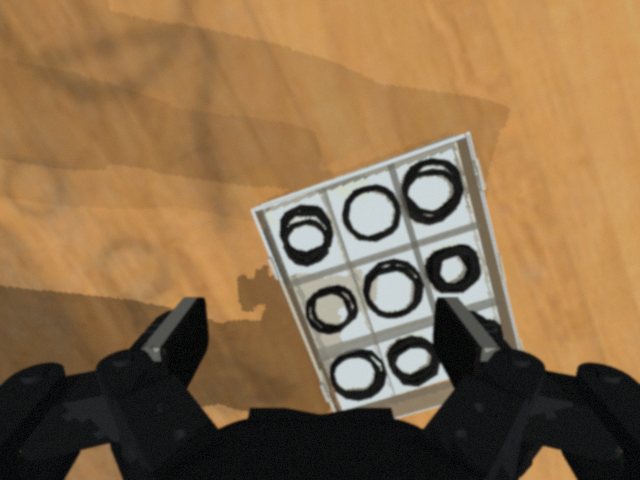

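The scene view shows the manifold with the gauge near (358,300) and the vent plunger near (266,218). The cone is at (250,308), the steel fitting at (237,275), the nut at (388,270) and the brass fitting at (339,243). The wrist view shows only a tray of O-rings.

```bash
cat > h.py <<'E'
import numpy as np, cv2
from workcell import sense, imaging
def snap(n,save):
    p=imaging.camera_params(n); im,d=imaging.snapshot(n)
    np.savez(f"{save}.npz",im=im,d=d,T=p["T"],f=240/np.tan(np.radians(p["vertical_fov"]/2)),c=[p["cx"],p["cy"]])
    cv2.imwrite(f"pics/{save}.png",im[:,:,::-1])
def ray(save,u,v,z):
    k=np.load(save+".npz"); T=k["T"]; r=T[:3,:3]@np.array([(u-k["c"][0])/k["f"],(v-k["c"][1])/k["f"],1]); o=T[:3,3]
    return o+r*(z-o[2])/r[2]
def pix(save,P):
    k=np.load(save+".npz"); T=k["T"]; q=T[:3,:3].T@(np.asarray(P)-T[:3,3]); return q[:2]/q[2]*k["f"]+k["c"]
E
python3 - <<'E'
from h import *
for n,u,v,z in [("gauge",358,300,50),("vent",266,217,62.5),("cone",250,320,0),("steel",237,290,0),("nut",387,289,0),("brass",339,253,0),("greenbox near",378,212,30)]:
    print(n,ray("scene0",u,v,z).round(0))
k=np.load("scene0.npz"); im=k["im"][190:345,200:420]; cv2.imwrite("pics/c1.png",cv2.resize(im[:,:,::-1],None,fx=3.6,fy=3.6,interpolation=cv2.INTER_CUBIC))
E
```

```text
gauge [ 519. -164.   50.]
vent [504. 147.  62.]
cone [377. -70.  -0.]
steel [389.  19.  -0.]
nut [ 623. -106.    0.]
brass [616.  43.   0.]
greenbox near [762. 113.  30.]
```

View pics/c1.png

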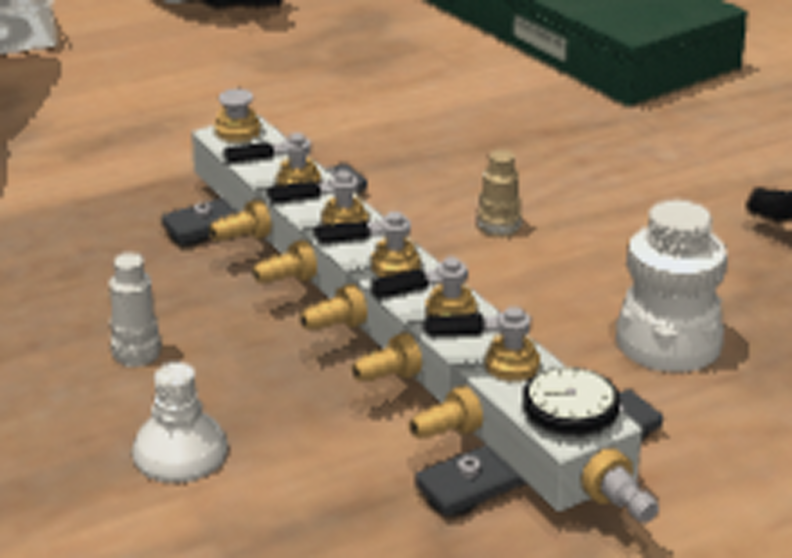

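The crop shows the five levers as black handles, all open and pointing toward the robot. The row runs along world +y from the gauge to the vent, and there is free space around the levers. Next I'll move to a viewpoint beside the row with the fingers closed.

```bash
python3 -m inch '[[[15.5,-49,6],[0,0,-60.7],0],[[15.5,-49,6],[0,0,-60.7],0],[[15.5,-49,6],[0,0,-60.7],0],[[15.5,-49,6],[0,0,-60.7],0],[[15.5,-49,6],[0,0,-60.7],0],[[15.5,-49,6],[0,0,-60.7],0],[[15.5,-49,6],[0,0,-60.7],0],[[15.5,-49,6],[0,0,-60.7],0],[[15.5,-49,6],[0,0,-60.7],0],[[15.5,-49,6],[0,0,-60.7],0],[[15.5,-49,6],[0,0,-60.7],0],[[15.5,-49,6],[0,0,-60.7],0],[[15.5,-49,6],[0,0,-60.7],0],[[15.5,-49,6],[0,0,-60.7],0],[[15.5,-49,6],[0,0,-60.7],0],[[15.5,-49,6],[0,0,-60.7],0],[[15.5,-49,6],[0,0,-60.7],0]]' 30; python3 -c "
from h import *
snap('wrist','w1'); print(sense()['ee_pos'])"
```

```text
time_s: 1.52
ee_pos: [399.6, 3.3, 291.1]
tcp_rot: [-3.141, -0.0, 1.622]
wrist_force: [-0.2, 0.8, 0.2]
finger_gap: 0.2
finger_force: 0.0
[399.65595033   3.38454844 291.21870453]
```

View pics/w1.png

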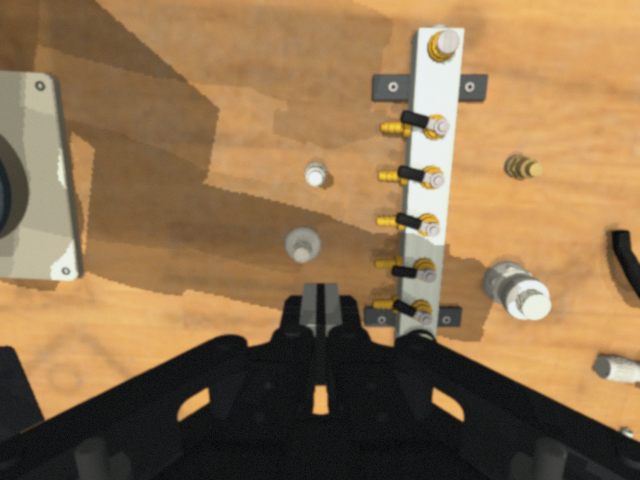

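The wrist view shows all five levers open, each slightly off straight. The vent top is at about (447,42) and the stem nuts run from (441,126) to (425,318). The closed fingertips are at columns 303–340.

```bash
python3 - <<'E'
from h import *
P=[ray("w1",*p) for p in [(447,42,62.5),(441,126,68),(437,180,68),(432,229,68),(428,274,68),(425,318,68)]]
for p in P: print(p.round(1))
k=np.load("w1.npz"); T=k["T"];d=k["d"]; s=sense()
# depth cloud
v,u=np.mgrid[:480,:640]; q=np.stack([(u-k["c"][0])/k["f"]*d,(v-k["c"][1])/k["f"]*d,d],-1)@T[:3,:3].T+T[:3,3]
m=(v>270)&(v<420)&(abs(u-320)<45)&(d>0)
t=q-s["ee_pos"]
for a in range(-6,60,6):
    b=m&(t[...,2]>a)&(t[...,2]<a+6)
    if b.sum()>5: print(a,b.sum(),"x",np.percentile(t[b][:,0],[1,99]).round(1),"y",np.percentile(t[b][:,1],[1,99]).round(1))
im=k["im"]; a=cv2.resize(im[20:340,360:500][:,:,::-1],None,fx=4,fy=4,interpolation=cv2.INTER_CUBIC)
cv2.imwrite("pics/c2.png",np.hstack([a[:600],a[-600:]])[:, :])
print(a.shape)
# points above z 53
m=(q[...,2]>55)&(q[...,2]<80)&(u>360)&(u<490)&(v<340)&(d>0)
n,l,st,c=cv2.connectedComponentsWithStats(m.astype(np.uint8))
for i in range(1,n):
    if st[i,4]>15:
        b=l==i; print(st[i,4],c[i].round(0),"mean",q[b].mean(0).round(1),"x",np.percentile(q[b][:,0],[2,98]).round(0),"z",np.percentile(q[b][:,2],[50,98]).round(1))
E
python3 -c "
import cv2;a=cv2.imread('pics/c2.png');print(a.shape);cv2.imwrite('pics/c2.png',cv2.resize(a,(int(a.shape[1]*.71),int(a.shape[0]*.71)))) if a.shape[1]>800 else 0"
```

```text
[504.6 154.4  62.5]
[507.4  82.7  68. ]
[510.4  32.9  68. ]
[511.9 -15.8  68. ]
[514.  -63.6  68. ]
[ 517.2 -113.6   68. ]
0 68 x [-7.2  8.7] y [ 7.3 11.8]
6 400 x [-13.3  11.8] y [ 6.4 11.9]
12 509 x [-13.7  12.7] y [ 6.2 11.9]
18 550 x [-13.9  12.8] y [ 6.2 11.9]
24 645 x [-13.9  12.9] y [ 6.2 11.9]
30 382 x [-13.6  11.9] y [ 6.6 12. ]
36 997 x [-12.3  10.5] y [-10.3  13. ]
42 1338 x [-13.3  11.5] y [-10.1  14.5]
48 1376 x [-12.8  10.9] y [-9.  13.4]
54 743 x [-12.2  10.4] y [ 7.8 13.3]
(1280, 560, 3)
439 [448.  42.] mean [505.4 154.9  62.1] x [497. 514.] z [62.1 64. ]
655 [425. 122.] mean [492.9  85.6  64.6] x [471. 515.] z [64.7 68.2]
586 [421. 176.] mean [495.1  35.7  64.6] x [473. 517.] z [64.6 68.4]
536 [418. 224.] mean [498.4 -12.4  64.5] x [477. 520.] z [64.5 68. ]
504 [414. 273.] mean [500.3 -64.7  64.3] x [478. 523.] z [64.4 68.3]
466 [412. 312.] mean [ 504.2 -109.3   64.3] x [484. 525.] z [64.3 68.2]
(600, 1120, 3)
```

View pics/c2.png

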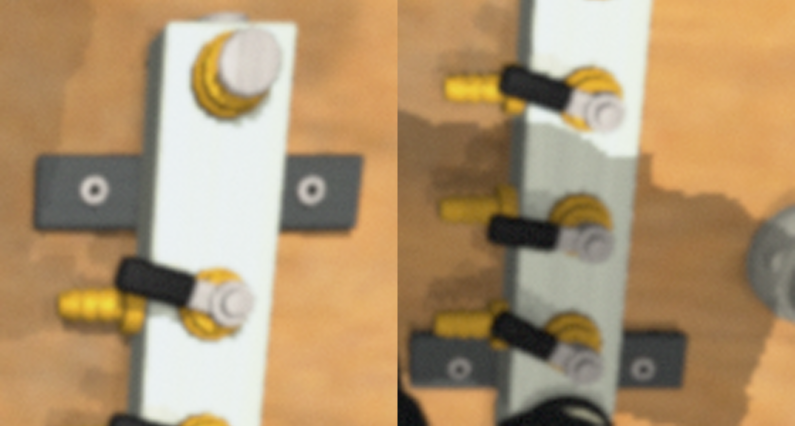

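The levers stand at 5–30° from fully open. The pivots fit a line at a yaw of about 2.9°, with the middle pivot near (512,-15.5). I'll lower the closed fingers just before lever 0, at the height of the bars.

```bash
python3 -m inch '[[[4,-7.5,-8],[0,0,0],0],[[8.05,-15,-15],[0,0,0],0],[[8.05,-15,-15],[0,0,0],0],[[8.05,-15,-15],[0,0,0],0],[[8.05,-15,-15],[0,0,0],0],[[8.05,-15,-15],[0,0,0],0],[[8.05,-15,-15],[0,0,0],0],[[8.05,-15,-18],[0,0,0],0],[[8.05,-15,-21],[0,0,0],0],[[8.05,-15,-22.5],[0,0,0],0],[[8.05,-15,-23.6],[0,0,0],0],[[8.05,-15,-23.6],[0,0,0],0],[[8.05,-15,-23.6],[0,0,0],0],[[8.05,-15,-23.6],[0,0,0],0]]'
```

```text
time_s: 2.73
ee_pos: [481.2, -147.1, 56.7]
tcp_rot: [3.14, 0.001, 1.622]
wrist_force: [0.3, 0.9, 0.5]
finger_gap: -0.4
finger_force: 0.0
```

```bash
python3 -m inch '[[[0,0.6,0],[0,0,0],0],[[-0.05,1.2,0],[0,0,0],0],[[-0.1,1.6,0],[0,0,0],0],[[-0.1,2.0,0],[0,0,0],0],[[-0.05,2.4,0],[0,0,0],0],[[0,2.8,0],[0,0,0],0],[[0.15,3.2,0],[0,0,0],0],[[0.4,3.5,0],[0,0,0],0],[[0.6,3.75,0],[0,0,0],0],[[0.8,4.0,0],[0,0,0],0],[[1.0,4.1,0],[0,0,0],0],[[1.2,4.2,0],[0,0,0],0],[[1.4,4.3,0],[0,0,0],0],[[1.5,4.35,0],[0,0,0],0],[[1.5,4.35,0],[0,0,0],0],[[1.5,4.35,0],[0,0,0],0]]'
python3 - <<'E'
from h import *
print(sense()['wrist_force'],sense()['ee_pos'])
snap('scene','s2'); k=np.load('s2.npz'); im=k["im"][190:345,230:400]; cv2.imwrite("pics/c3.png",cv2.resize(im[:,:,::-1],None,fx=3.8,fy=3.8,interpolation=cv2.INTER_CUBIC))
E
```

```text
time_s: 4.07
ee_pos: [495.8, -104.1, 55.3]
tcp_rot: [3.141, -0.0, 1.62]
wrist_force: [-1.6, 0.4, -0.5]
finger_gap: -0.0
finger_force: 1.0
[-1.55146774  0.43905794 -0.5482002 ] [ 495.79413422 -104.12931033   55.26942493]
```

View pics/c3.png

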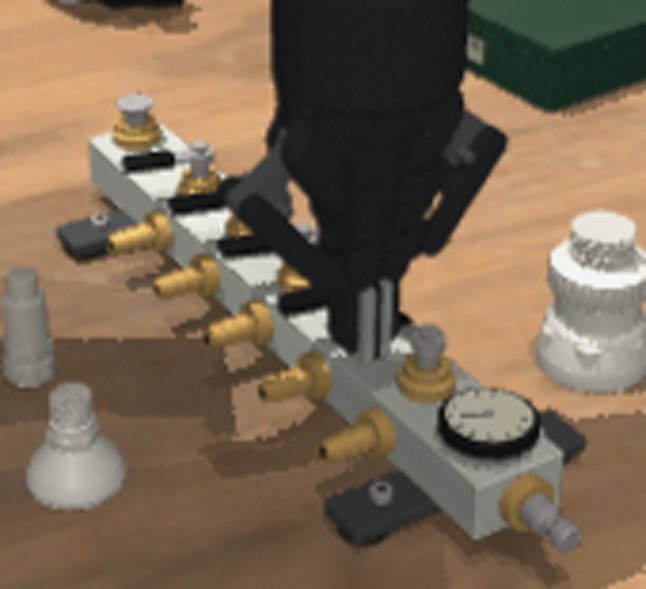

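Lever 0 has swung round with a light contact of 1.6 N. I'll nudge it on until the force shows the stop.

```bash
python3 -m inch '[[[0.1,0.05,0],[0,0,0],0],[[0.2,0.1,0],[0,0,0],0],[[0.2,0.1,0],[0,0,0],0]]';python3 -m inch '[[[0.1,0,0],[0,0,0],0],[[0.1,0,0],[0,0,0],0]]';python3 -m inch '[[[0.1,0,0],[0,0,0],0],[[0.1,0,0],[0,0,0],0]]'
```

```text
time_s: 4.37
ee_pos: [497.7, -103.1, 55.3]
tcp_rot: [3.141, 0.0, 1.62]
wrist_force: [-3.3, -0.0, -0.3]
finger_gap: 0.1
finger_force: 1.3
time_s: 4.53
ee_pos: [498.6, -103.0, 55.3]
tcp_rot: [-3.142, -0.0, 1.62]
wrist_force: [-3.3, 1.6, -0.2]
finger_gap: -0.1
finger_force: 1.5
time_s: 4.7
ee_pos: [499.6, -103.0, 55.3]
tcp_rot: [-3.141, -0.0, 1.62]
wrist_force: [-3.3, 2.3, 0.6]
finger_gap: -0.1
finger_force: 1.8
```

```bash
for i in 1 2; do python3 -m inch '[[[0.1,0,0],[0,0,0],0],[[0.1,0,0],[0,0,0],0]]' | grep -E "ee_pos|wrist"; done
```

```text
ee_pos: [500.4, -102.9, 55.2]
wrist_force: [-5.0, 3.0, 1.1]
ee_pos: [500.6, -102.8, 55.1]
wrist_force: [-8.2, 1.6, 4.5]
```

That is the stop, at x≈500.4. Next is lever 1 with the same path shifted 50 mm along the bar.

```bash
python3 -m inch '[[[-1.2,0,0],[0,0,0],0],[[-2.35,0.5,0],[0,0,0],0],[[-2.35,1.1,0],[0,0,0],0],[[-2.4,1.7,0],[0,0,0],0],[[-2.45,2.15,0],[0,0,0],0],[[-2.45,2.55,0],[0,0,0],0],[[-2.4,2.95,0],[0,0,0],0],[[-2.35,3.35,0],[0,0,0],0],[[-2.2,3.75,0],[0,0,0],0],[[-1.95,4.05,0],[0,0,0],0],[[-1.75,4.3,0],[0,0,0],0],[[-1.55,4.55,0],[0,0,0],0],[[-1.35,4.65,0],[0,0,0],0],[[-1.15,4.75,0],[0,0,0],0],[[-0.95,4.85,0],[0,0,0],0],[[-0.75,4.95,0],[0,0,0],0],[[-0.55,5,0],[0,0,0],0],[[-0.4,5,0],[0,0,0],0],[[-0.35,5,0],[0,0,0],0],[[-0.35,5,0],[0,0,0],0]]';  python3 -m inch '[[[0.1,0,0],[0,0,0],0],[[0.1,0,0],[0,0,0],0]]' | grep -E "ee_pos|wrist"
```

```text
time_s: 6.7
ee_pos: [497.8, -52.8, 55.1]
tcp_rot: [-3.141, -0.001, 1.621]
wrist_force: [-4.9, 3.7, 1.7]
finger_gap: -0.2
finger_force: 2.5
ee_pos: [498.0, -52.7, 55.0]
wrist_force: [-8.7, 2.3, 3.4]
```

```bash
python3 -m inch '[[[-1.2,0,0],[0,0,0],0],[[-2.35,0.5,0],[0,0,0],0],[[-2.35,1.1,0],[0,0,0],0],[[-2.4,1.7,0],[0,0,0],0],[[-2.45,2.15,0],[0,0,0],0],[[-2.45,2.55,0],[0,0,0],0],[[-2.4,2.95,0],[0,0,0],0],[[-2.35,3.35,0],[0,0,0],0],[[-2.2,3.75,0],[0,0,0],0],[[-1.95,4.05,0],[0,0,0],0],[[-1.75,4.3,0],[0,0,0],0],[[-1.55,4.55,0],[0,0,0],0],[[-1.35,4.65,0],[0,0,0],0],[[-1.15,4.75,0],[0,0,0],0],[[-0.95,4.85,0],[0,0,0],0],[[-0.75,4.95,0],[0,0,0],0],[[-0.55,5,0],[0,0,0],0],[[-0.4,5,0],[0,0,0],0],[[-0.35,5,0],[0,0,0],0],[[-0.35,5,0],[0,0,0],0]]';  python3 -m inch '[[[0.1,0,0],[0,0,0],0],[[0.1,0,0],[0,0,0],0]]' | grep -E "ee_pos|wrist"
```

```text
time_s: 8.53
ee_pos: [495.3, -2.8, 55.2]
tcp_rot: [-3.141, -0.001, 1.621]
wrist_force: [-4.8, 3.5, 1.6]
finger_gap: 0.1
finger_force: 2.5
ee_pos: [495.5, -2.7, 55.0]
wrist_force: [-8.1, 2.6, 4.1]
```

```bash
python3 -m inch '[[[-1.2,0,0],[0,0,0],0],[[-2.35,0.5,0],[0,0,0],0],[[-2.35,1.1,0],[0,0,0],0],[[-2.4,1.7,0],[0,0,0],0],[[-2.45,2.15,0],[0,0,0],0],[[-2.45,2.55,0],[0,0,0],0],[[-2.4,2.95,0],[0,0,0],0],[[-2.35,3.35,0],[0,0,0],0],[[-2.2,3.75,0],[0,0,0],0],[[-1.95,4.05,0],[0,0,0],0],[[-1.75,4.3,0],[0,0,0],0],[[-1.55,4.55,0],[0,0,0],0],[[-1.35,4.65,0],[0,0,0],0],[[-1.15,4.75,0],[0,0,0],0],[[-0.95,4.85,0],[0,0,0],0],[[-0.75,4.95,0],[0,0,0],0],[[-0.55,5,0],[0,0,0],0],[[-0.4,5,0],[0,0,0],0],[[-0.35,5,0],[0,0,0],0],[[-0.35,5,0],[0,0,0],0]]';  python3 -m inch '[[[0.1,0,0],[0,0,0],0],[[0.1,0,0],[0,0,0],0]]' | grep -E "ee_pos|wrist"
```

```text
time_s: 10.37
ee_pos: [492.9, 47.2, 55.2]
tcp_rot: [-3.141, -0.001, 1.621]
wrist_force: [-5.2, 2.3, 2.0]
finger_gap: -0.0
finger_force: 2.5
ee_pos: [493.0, 47.2, 55.1]
wrist_force: [-7.9, 2.8, 3.2]
```

```bash
python3 -m inch '[[[-1.2,0,0],[0,0,0],0],[[-2.35,0.5,0],[0,0,0],0],[[-2.35,1.1,0],[0,0,0],0],[[-2.4,1.7,0],[0,0,0],0],[[-2.45,2.15,0],[0,0,0],0],[[-2.45,2.55,0],[0,0,0],0],[[-2.4,2.95,0],[0,0,0],0],[[-2.35,3.35,0],[0,0,0],0],[[-2.2,3.75,0],[0,0,0],0],[[-1.95,4.05,0],[0,0,0],0],[[-1.75,4.3,0],[0,0,0],0],[[-1.55,4.55,0],[0,0,0],0],[[-1.35,4.65,0],[0,0,0],0],[[-1.15,4.75,0],[0,0,0],0],[[-0.95,4.85,0],[0,0,0],0],[[-0.75,4.95,0],[0,0,0],0],[[-0.55,5,0],[0,0,0],0],[[-0.4,5,0],[0,0,0],0],[[-0.35,5,0],[0,0,0],0],[[-0.35,5,0],[0,0,0],0]]';  python3 -m inch '[[[0.1,0,0],[0,0,0],0],[[0.1,0,0],[0,0,0],0]]' | grep -E "ee_pos|wrist"
```

```text
time_s: 12.2
ee_pos: [490.4, 97.2, 55.2]
tcp_rot: [-3.141, -0.001, 1.621]
wrist_force: [-4.8, 2.8, 1.4]
finger_gap: -0.1
finger_force: 2.5
ee_pos: [490.5, 97.2, 55.1]
wrist_force: [-8.0, 2.7, 3.7]
```

All five levers reached their stops. I'll back off, raise and check from the earlier viewpoint.

```bash
python3 -m inch '[[[-2,0,0],[0,0,0],0],[[-3,0,3],[0,0,0],0],[[-4,0,7],[0,0,0],0],[[-9,-6,14],[0,0,0],0],[[-9,-9.4,20],[0,0,0],0],[[-9,-9.4,23.6],[0,0,0],0],[[-9,-9.4,23.6],[0,0,0],0],[[-9,-9.4,23.6],[0,0,0],0],[[-9,-9.4,23.6],[0,0,0],0],[[-9,-9.4,23.6],[0,0,0],0],[[-9,-9.4,23.6],[0,0,0],0],[[-9,-9.4,23.6],[0,0,0],0]]'
python3 - <<'E'
from h import *
snap('wrist','w2'); k=np.load('w2.npz')
T=k["T"];d=k["d"]; v,u=np.mgrid[:480,:640]; q=np.stack([(u-k["c"][0])/k["f"]*d,(v-k["c"][1])/k["f"]*d,d],-1)@T[:3,:3].T+T[:3,3]
m=(q[...,2]>55)&(q[...,2]<80)&(u>360)&(u<490)&(v<345)&(d>0)
n,l,st,c=cv2.connectedComponentsWithStats(m.astype(np.uint8))
for i in range(1,n):
    if st[i,4]>15:
        p=q[l==i][:,:2]; vx,vy,_,_=cv2.fitLine(p.astype(np.float32),cv2.DIST_L2,0,.01,.01).ravel(); print(st[i,4],p.mean(0).round(1),"dir",np.degrees(np.arctan2(vy,vx)).round(1)%180,"y",p[:,1].min().round(),p[:,1].max().round())
print(ray("w2",447,42,62.5), sense()['ee_pos'])
cv2.imwrite("pics/w2c.png",cv2.resize(k["im"][20:345,340:580][:,:,::-1],None,fx=1.8,fy=1.8))
E
```

```text
time_s: 13.37
ee_pos: [401.5, 3.0, 290.3]
tcp_rot: [-3.14, -0.0, 1.621]
wrist_force: [-0.2, -0.8, -0.3]
finger_gap: 0.1
finger_force: 0.0
447 [505.3 154.9] dir 146.7 y 145.0 165.0
696 [507.8  98.7] dir 92.8 y 75.0 122.0
627 [510.4  48.9] dir 93.0 y 25.0 72.0
567 [ 5.128e+02 -5.000e-01] dir 92.7 y -24.0 22.0
515 [515.4 -50.3] dir 92.8 y -74.0 -27.0
472 [517.9 -99.7] dir 92.4 y -124.0 -77.0
[506.20631162 153.86054396  62.5       ] [401.47938023   3.17679908 290.20530321]
```

View pics/w2c.png

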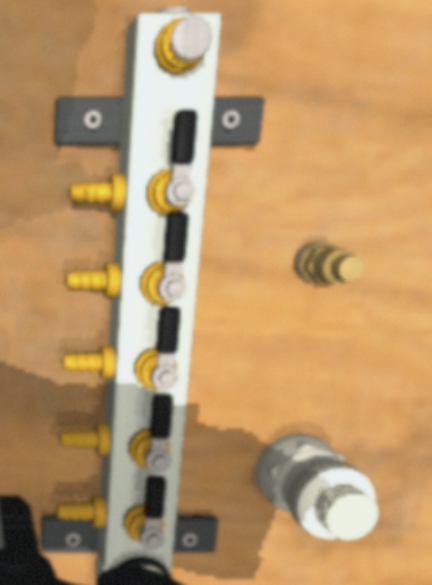

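All five levers are in line with the bar, at 92.4–93.0° against the bar's 92.9°, and the manifold has not shifted. The vent is at about (504.5,156.5), so I'll go above it.

```bash
python3 -m inch '[[[3,5,-3],[0,0,0],0],[[6,9,-6],[0,0,0],0],[[9,13,-10],[0,0,0],0],[[10.3,15.35,-14],[0,0,0],0],[[10.3,15.35,-17],[0,0,0],0],[[10.3,15.35,-19],[0,0,0],0],[[10.3,15.35,-20.5],[0,0,0],0],[[10.3,15.35,-21.5],[0,0,0],0],[[10.3,15.35,-21.5],[0,0,0],0],[[10.3,15.35,-21.5],[0,0,0],0],[[10.3,15.35,-21.5],[0,0,0],0]]'; python3 -m inch '[[[0,0,-0.3],[0,0,0],0],[[0,0,-0.6],[0,0,0],0],[[0,0,-0.9],[0,0,0],0],[[0,0,-1.2],[0,0,0],0],[[0,0,-1.2],[0,0,0],0],[[0,0,-1.2],[0,0,0],0]]'
```

```text
time_s: 14.33
ee_pos: [505.3, 156.2, 78.2]
tcp_rot: [3.139, -0.0, 1.62]
wrist_force: [0.5, -0.1, 1.4]
finger_gap: 0.0
finger_force: 0.0
time_s: 14.83
ee_pos: [504.4, 156.3, 64.2]
tcp_rot: [-3.141, 0.0, 1.62]
wrist_force: [-0.3, 0.4, 0.7]
finger_gap: 0.1
finger_force: 0.0
```

Now I'll press to the stop, watching for a force over 4.5 N.

```bash
python3 -m inch '[[[0,0,-0.3],[0,0,0],0],[[0,0,-0.5],[0,0,0],0],[[0,0,-0.6],[0,0,0],0],[[0,0,-0.7],[0,0,0],0],[[0,0,-0.8],[0,0,0],0],[[0,0,-0.8],[0,0,0],0]]';python3 -m inch '[[[0,0,-0.1],[0,0,0],0],[[0,0,-0.1],[0,0,0],0],[[0,0,-0.1],[0,0,0],0]]'|grep -E "ee_pos|wrist"
```

```text
time_s: 15.33
ee_pos: [504.8, 156.4, 56.3]
tcp_rot: [3.141, 0.0, 1.62]
wrist_force: [0.8, 0.1, 4.0]
finger_gap: 0.4
finger_force: 2.1
ee_pos: [504.9, 156.4, 56.0]
wrist_force: [-1.6, -0.4, 10.1]
```

The plunger is on its stop at 10 N. I'll hold for about a second, then release and lift clear.

```bash
python3 -m inch '[[[0,0,0],[0,0,0],0],[[0,0,0],[0,0,0],0],[[0,0,0],[0,0,0],0],[[0,0,0],[0,0,0],0],[[0,0,0],[0,0,0],0],[[0,0,0],[0,0,0],0],[[0,0,0],[0,0,0],0],[[0,0,0],[0,0,0],0],[[0,0,0],[0,0,0],0],[[0,0,0],[0,0,0],0],[[0,0,0],[0,0,0],0],[[0,0,0],[0,0,0],0]]' | grep -E "ee_pos|wrist"; python3 -m inch '[[[0,0,0.3],[0,0,0],0],[[0,0,0.6],[0,0,0],0],[[0,0,0.9],[0,0,0],0],[[0,0,2],[0,0,0],0],[[0,0,5],[0,0,0],0],[[0,0,9],[0,0,0],0],[[-5,-8,15],[0,0,0],0],[[-10.3,-15.3,20],[0,0,0],0],[[-10.3,-15.3,23.5],[0,0,0],0],[[-10.3,-15.3,23.5],[0,0,0],0],[[-10.3,-15.3,23.5],[0,0,0],0],[[-10.3,-15.3,23.5],[0,0,0],0],[[-10.3,-15.3,23.5],[0,0,0],0],[[-10.3,-15.3,23.5],[0,0,0],0]]'
python3 - <<'E'
from h import *
snap('wrist','w3'); k=np.load('w3.npz')
T=k["T"];d=k["d"]; v,u=np.mgrid[:480,:640]; q=np.stack([(u-k["c"][0])/k["f"]*d,(v-k["c"][1])/k["f"]*d,d],-1)@T[:3,:3].T+T[:3,3]
m=(q[...,2]>55)&(q[...,2]<80)&(u>360)&(u<490)&(v<345)&(d>0)
n,l,st,c=cv2.connectedComponentsWithStats(m.astype(np.uint8))
for i in range(1,n):
    if st[i,4]>15:
        p=q[l==i]; vx,vy,_,_=cv2.fitLine(p[:,:2].astype(np.float32),cv2.DIST_L2,0,.01,.01).ravel(); print(st[i,4],p.mean(0).round(1),"dir",np.degrees(np.arctan2(vy,vx)).round(1)%180)
E
```

```text
ee_pos: [504.9, 156.4, 56.1]
wrist_force: [-1.2, -0.7, 9.8]
time_s: 17.75
ee_pos: [401.3, 2.8, 291.0]
tcp_rot: [3.14, 0.0, 1.618]
wrist_force: [-0.3, 0.5, -0.2]
finger_gap: -0.0
finger_force: 0.0
441 [505.5 154.9  62. ] dir 141.9
696 [507.8  98.8  64.5] dir 92.9
621 [510.3  49.1  64.5] dir 93.0
567 [ 5.128e+02 -4.000e-01  6.440e+01] dir 92.8
514 [515.4 -50.3  64.4] dir 92.7
470 [517.8 -99.8  64.3] dir 92.7
```

The levers are shut, the plunger is back up at z≈62, nothing has moved and the arm is clear.

```bash
python3 -c "
from workcell import job
print(job.job_done())"
```

```text
the job is handed in; nothing more can be done
None
```

I swung all five levers shut in order from the gauge end, then held the vent plunger on its stop for about a second and let it come up; the last check before hand-in (at 17.8 s) showed the levers shut, the plunger up and the manifold unmoved, and no verdict came back.

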